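Re-dress the counter display so that no piece hides another

TASK

The three pieces on the wooden display risers stand on the wrong ones: change them round so that the tallest piece (the candlestick) stands on the lowest riser, the handbell on the middle one and the shortest (the trinket box) on the highest, each upright in the middle of its riser. Use the empty felt pad as the spot to stand a piece on while you make the exchange. Keep the pieces upright all the time, set them down rather than drop them, and leave the ring dish, the ring cone and the gift box where they are.

Things in the scene. Friction and masses are not known exactly. Their poses are not given: they have to be found in the camera images.
- candlestick: brass candlestick, the tallest piece, 130 mm high, about 0.3 kg, loose, a solid of revolution: round foot 62 mm in diameter, stem 14 to 26 mm, candle cup at the top 29 mm in diameter from 94 to 126 mm above the underside with a 32 mm rim above it (126 to 130 mm): grip the cup. Origin: centre of the underside; z up its axis.
- handbell: brass handbell standing on its mouth, 92 mm high, about 0.22 kg, loose, a solid of revolution: mouth 58 mm in diameter, bell up to 43 mm, above it an upright turned wooden handle, 19 to 21 mm in diameter from 56 to 86 mm above the underside: grip the handle. Origin: centre of the underside (the mouth); z up its axis.
- trinket_box: round steel trinket box, the shortest piece, its lid fast, about 0.15 kg, loose: 50 mm in diameter up to 26 mm, lid 52 mm in diameter from there to 37.5 mm, a tiny ball on top up to 44 mm: grip the box across its diameter. Origin: centre of the underside; z up its axis.
- riser_low: the lowest display riser: dark wooden block-like box with a flat top, 76 x 76 mm, 25 mm high, fixed to the counter. Origin: centre of the underside; z up, x and y along its sides.
- riser_mid: the middle display riser: same wood, 98 x 98 mm, 50 mm high, fixed. Origin: centre of the underside; z up, x and y along its sides.
- riser_high: the highest display riser: same wood, 120 x 120 mm, 75 mm high, fixed. Origin: centre of the underside; z up, x and y along its sides.
- pad: empty felt counter pad, the free spot: grey-edged blue felt, 130 mm along its x, 120 mm along its y, 3 mm thick, fixed flat on the counter. Origin: centre of the underside; z up.
- ring_dish: carved dark wooden dish with silver rings in it, round, about 105 mm across, 18 mm high, loose; a bystander. Origin: centre of the underside.
- ring_cone: white ring cone with one ring on it, foot 50 mm in diameter, 75 mm high, loose; a bystander. Origin: centre of the underside.
- gift_box: closed white card gift box with a grey band, 82 x 56 mm, 30 mm high, loose; a bystander. Origin: centre of the underside; x along its long side.
Not all that is in view belongs to the job. What is shaped like the candlestick but pink or red is not meant.

How it is judged:
By the outcome, as a careful person would: the job done as asked, in the order asked, and still so for the second after the job is handed in, with the robot touching nothing.
It also fails if it takes over 106 s, if anything falls off the work surface, if the arm or the gripper's body presses on something with over 40 N, if the wrist force passes 120 N, or if a joint passes its speed limit or range.

ROBOT

A 6-joint arm with a two-finger parallel gripper is mounted at the origin on the work surface. World frame = base frame: x ahead of the robot, y to its left, z up, the work surface at z = 0. Lengths are in m, angles in rad, forces in N, time in s.
With the tool pointing down it reaches from about 0.3 to 0.95 m from the base axis. Payload 3.1 kg.
Tool frame: the origin (TCP) lies midway between the tips of the shut fingers; the grasp point (between the pads) lies 19 mm behind it (manip.hold_point_z is the distance from the TCP to the grasp point, in m); z points along the fingers, y is the line along which they close (so a half turn about z gives the same grasp; the last joint's range is limited). The gripper opens to 85 mm and grips with 20 to 120 N. Pads are 22 mm wide; open, the fingers measure 114 mm over their backs; the gripper's body (76 mm by 85 mm) begins 54 mm behind the grasp point. The pads swing forward as they close: fully open they stand 13 mm farther back than shut.
Start: joints at [-1.258, 0.308, 1.634, -0, 1.2, -0.07], TCP at [0.233, -0.58, 0.231] pointing down, gripper open.
Joint ranges: [-3.06, 3.06], [-0.79, 1.96], [0.05, 2.63], [-1.19, 4.34], [0.05, 2.64], [-2.94, 2.94]. Speed limits (rad/s): [2.79, 2.79, 3.14, 3.14, 3.14, 3.14].

INTERFACE

Orientations are given as a rotation vector (axis times angle).
In Python, from bench import manip gives the robot as it stands.
- The arm moves only by the tool step_arm, never from a script. Its argument "targets" is one flat list of numbers, 7 for each row, row after row: the turn, a rotation vector about the tool's x, y, z as a fraction of full scale, then the shift along the tool's x, y, z as a fraction of full scale, then the opening, from -1 (shut) to 1 (fully open). In form: [wx, wy, wz, dx, dy, dz, grip, wx, wy, wz, dx, dy, dz, grip, ...]. A call has 1 to 12 rows; each row shifts and turns the commanded pose from where the row before left it, along the tool's axes as they then stand; what a row does not reach is not made up. Full scale, the value 1, is 1 m for a shift and 60 degrees for a turn. A row lasts 1/8 s, in which the tool goes at most 62.5 mm and 10.7 degrees, less where a joint would pass 70% of its speed; a pose out of reach is approached as far as the arm can. A call with a number of a shift or a turn outside -1 to 1 is refused whole. A call with a gripper value outside its range is refused whole. The fingers move at their own pace and stop on an object; "newtons" is the grip in N (left out, the last holds). Time passes only in rows, so rows that do not move let the fingers close. It gives the time, the measured TCP pose, the force, the opening and the grip force at its end, in the units of the state.
- manip.sense(): the state, without advancing time (a new reading comes with each control period).
- manip.camera(name): name is "scene" or "top" or "wrist"; returns (picture, depth): 384x512x3 uint8, red, green, blue; 384x512 float32, m along the optical axis (not along the pixel's ray), 0 where there is no reading.
- manip.calibration(name): a dict with "mtx" (3x3 intrinsics, pixels), "cam_to_world" (4x4, takes a point from camera to world coordinates); the wrist camera has in their place "hand_eye" (4x4, takes a point from camera to tool coordinates, whose origin is the TCP and whose axes are the flange's). Camera axes: x right, y down, z forward; pixel columns grow to the right and rows downward; lengths in m; the calibration is good to about 2 mm. A picture is of the moment at which its call begins: read the wrist's pose just before it. calibration takes no time and is no camera call.
- manip.sign_off(): hands the job in; it is judged then, once.
Trained networks look in the newest picture that a camera, given by its name, has taken for a name from the list of things; names that differ only in an ending like _2 or _b are one class to them, and where a whole thing is asked for, a point or a joint stands for the part that bears it (a point fixed in the world has none). Each returns a list of dicts, best first, with "confidence" (0 to 1); they miss things now and then, are a little off and sometimes report something else, mostly with a low value. They report only what shows in the picture. A call takes as long as a camera call. They do not tell look-alikes from the thing itself.
- manip.search_frame(label, camera): "box" ([centre column, centre row, width, height] in pixels, round what is visible of it).
- manip.outline_of(label, camera): "region" (384x512 bool, what is visible of it) and "box" ([centre column, centre row, width, height] in pixels, round what is visible of it).
- manip.mark_of(label, camera): "uv" ([column, row] in pixels: a listed point, or the origin of a listed thing).
The state is a dict: "time_s": time; "joints": joint angles; "qvel": joint speeds; "joint_torque": joint torques, N m; "ee_pos": TCP position; "tool_rot": TCP orientation; "force": force on the tool from outside, world axes, zero at the start; "torque": the same for the moment, N m; "opening": opening from 0.0 (shut) to 1.0 (fully open); "grasp_force": force on a finger pad.
Only numpy, scipy, OpenCV 4.12 (cv2) and the standard library are available. Lean on these libraries where they do the work, as an engineer would, in place of code of your own. Each camera call takes 0.05 s, during which the arm holds its last target. There are 200 camera calls.

## Working session

There is one attempt and no reset: what is moved stays moved. The work goes in short steps, Python scripts to look and compute and a tool call to move; the robot and the scene stay as the last step left them, time stands still between calls to the robot, and variables do not carry over. Pictures are saved under pics/ and viewed, at most 14 in all, crops included, and the job is handed in when it is done.

Besides the shell and the picture viewer there is one more tool, called after "Emit:" as name(argument=value, ...) on one line, values as JSON. step_arm: Moves the arm, as the interface text tells. Its arguments: {"type":"object","properties":{"targets":{"type":"array"},"newtons":{"type":"number"}},"required":["targets"]}

```bash
mkdir -p pics; ls
python3 - <<'E'
from bench import manip
import cv2,numpy as np,pickle
D={}
for c in ("scene","top"):
    im,d=manip.camera(c); D[c]=(im,d,manip.calibration(c))
    cv2.imwrite(f"pics/{c}0.png",im[:,:,::-1])
    K=manip.calibration(c)
    print(c,np.round(K["mtx"],1).tolist(),np.round(K["cam_to_world"],3).tolist())
    for n in "candlestick handbell trinket_box riser_low riser_mid riser_high pad ring_dish ring_cone gift_box".split():
        for r in manip.search_frame(n,c)[:3]: print(n,np.round(r["box"]).tolist(),round(r["confidence"],2))
pickle.dump(D,open("d.pkl","wb"))
print(manip.sense(), manip.hold_point_z)
print(manip.calibration("wrist"))
E
```

```text
pics
scene [[359.8, 0.0, 255.1], [0.0, 359.8, 193.2], [0.0, 0.0, 1.0]] [[0.327, 0.804, -0.496, 0.936], [0.945, -0.271, 0.183, -0.117], [0.013, -0.529, -0.849, 0.874], [0.0, 0.0, 0.0, 1.0]]
candlestick [386.0, 265.0, 35.0, 43.0] 0.89
candlestick [302.0, 102.0, 19.0, 40.0] 0.77
candlestick [348.0, 148.0, 30.0, 42.0] 0.66
handbell [295.0, 235.0, 23.0, 31.0] 0.64
trinket_box [144.0, 275.0, 24.0, 22.0] 0.72
riser_low [294.0, 245.0, 39.0, 41.0] 0.65
riser_mid [145.0, 284.0, 51.0, 52.0] 0.64
riser_high [342.0, 172.0, 52.0, 48.0] 0.7
pad [210.0, 233.0, 46.0, 45.0] 0.64
ring_dish [231.0, 279.0, 44.0, 36.0] 0.71
ring_cone [269.0, 182.0, 16.0, 19.0] 0.68
gift_box [150.0, 221.0, 24.0, 36.0] 0.56
top [[412.9, 0.0, 246.4], [0.0, 412.9, 191.4], [0.0, 0.0, 1.0]] [[-0.025, -0.997, 0.079, 0.384], [-1.0, 0.024, -0.008, 0.075], [0.006, -0.08, -0.997, 1.162], [0.0, 0.0, 0.0, 1.0]]
candlestick [200.0, 250.0, 24.0, 19.0] 0.9
candlestick [156.0, 299.0, 32.0, 32.0] 0.79
candlestick [146.0, 204.0, 32.0, 24.0] 0.63
handbell [226.0, 147.0, 21.0, 19.0] 0.73
trinket_box [366.0, 144.0, 28.0, 21.0] 0.79
riser_low [
[... 902 characters left out ...]
733022e-05]), 'force': array([0.33372192, 0.81771175, 0.08635324]), 'torque': array([ 0.00317704,  0.05392852, -0.03536794]), 'grasp_force': 0.0, 'opening': 0.9967853985453196} 0.0187
{'mtx': array([[301.82015024,   0.        , 250.26123405],
       [  0.        , 301.82015024, 193.03607638],
       [  0.        ,   0.        ,   1.        ]]), 'hand_eye': array([[-1.63923783e-03, -9.46653584e-01, -3.22248826e-01,
         8.32217831e-02],
       [ 9.99998540e-01, -1.70755876e-03, -7.06560125e-05,
         1.99523193e-04],
       [-4.83372038e-04, -3.22248471e-01,  9.46655000e-01,
        -1.42158194e-01],
       [ 0.00000000e+00,  0.00000000e+00,  0.00000000e+00,
         1.00000000e+00]])}
```

View both.

View pics/scene0.png

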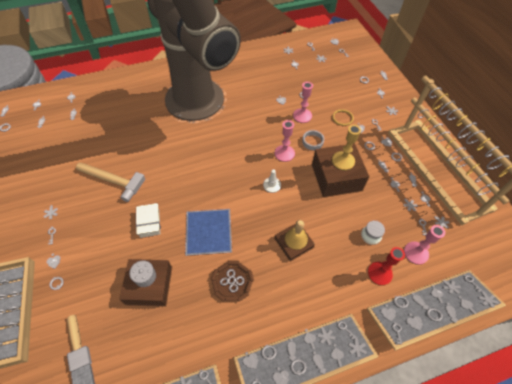

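View pics/top0.png

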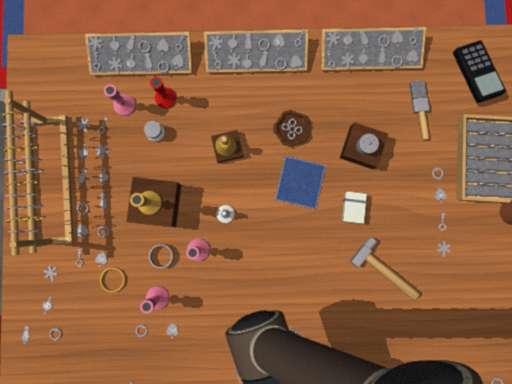

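The brass candlestick stands on the high riser: scene (347,148), top (147,203). Its look-alikes are pink at scene (285,140), (303,102) and (425,245), and red at (382,267). The trinket box is on the mid riser at scene (142,273), top (367,144), with a look-alike jar on the counter at scene (373,232), top (155,131). The bell is on the low riser at scene (297,236), top (227,146), and the pad is at top (301,183).

```bash
cat > h.py <<'E'
import numpy as np,cv2,pickle
from scipy.spatial.transform import Rotation as R
def cloud(d,mtx,T):
    v,u=np.mgrid[:d.shape[0],:d.shape[1]]
    P=np.stack([(u-mtx[0,2])/mtx[0,0]*d,(v-mtx[1,2])/mtx[1,1]*d,d],-1)@T[:3,:3].T+T[:3,3]
    P[d<=0]=np.nan; return P
def sel(P,c,r,z0,z1):
    return (np.hypot(P[...,0]-c[0],P[...,1]-c[1])<r)&(P[...,2]>z0)&(P[...,2]<z1)
def rect(Q):
    (c,s,a)=cv2.minAreaRect((Q[:,:2]*1000).astype(np.float32)); return np.round(c,1).tolist(),np.round(s,1).tolist(),round(a,1),len(Q)
E
python3 - <<'E'
from h import *
D=pickle.load(open("d.pkl","rb"))
px={"top":dict(low=(227,147),mid=(362,142),high=(153,201),pad=(301,183),cone=(224,216),jar=(155,131),dish=(294,129),gift=(354,206)),}
im,d,K=D["top"]; P=cloud(d,K["mtx"],K["cam_to_world"]); C={}
for n,(u,v) in px["top"].items(): C[n]=P[v,u]; print(n,np.round(P[v,u]*1000).tolist())
for cam in ("top","scene"):
    im,d,K=D[cam]; P=cloud(d,K["mtx"],K["cam_to_world"])
    print(cam,"table z",round(float(np.nanmedian(P[sel(P,C["pad"],.15,-.02,.02)][:,2]))*1000,1))
    for n,h,r in(("low",.025,.06),("mid",.05,.075),("high",.075,.09)):
        print(n,rect(P[sel(P,C[n],r,h-.008,h+.008)]))
    for n,a,b,r in(("low",.025+.054,.125,.05),("low",.025+.01,.125,.05),("mid",.05+.03,.1,.05),("high",.075+.1,.215,.08),("high",.075+.125,.215,.08)):
        m=sel(P,C[n],r,a,b); Q=P[m]; print("obj",n,a,rect(Q),np.round(Q.mean(0)*1000,1),round(Q[:,2].max()*1000))
    hsv=cv2.cvtColor(im,cv2.COLOR_RGB2HSV)
    m=sel(P,C["pad"],.12,-.01,.015)&(hsv[...,0]>95)&(hsv[...,0]<130)&(hsv[...,1]>90)
    print("pad",rect(P[m]))
E
```

```text
low [591.0, 115.0, 69.0]
mid [593.0, -242.0, 88.0]
high [450.0, 308.0, 93.0]
pad [495.0, -88.0, 11.0]
cone [407.0, 127.0, 54.0]
jar [644.0, 312.0, 46.0]
dish [651.0, -74.0, 5.0]
gift [426.0, -228.0, 32.0]
top table z 1.6
low ([603.6, 117.0], [76.7, 75.8], 11.8, 439)
mid ([593.4, -263.0], [99.5, 98.8], 70.2, 911)
high ([449.7, 316.4], [121.4, 120.3], 82.1, 1631)
obj low 0.079 ([603.5, 120.5], [19.1, 18.4], 49.6, 61) [601.9 119.9 112.2] 121
obj low 0.035 ([604.5, 120.1], [51.4, 52.4], 17.1, 282) [598.6 118.9  65.6] 121
obj mid 0.08 ([588.8, -259.7], [50.2, 50.2], 89.4, 309) [ 588.6 -258.9   88.2] 97
obj high 0.175 ([447.7, 321.3], [29.5, 30.8], 52.3, 178) [446.8 320.  202.5] 209
obj high 0.2 ([447.7, 321.4], [29.5, 30.8], 51.6, 151) [447.3 321.6 205.6] 209
pad ([498.9, -87.0], [111.0, 120.5], 75.4, 1643)
scene table z -0.0
low ([603.8, 117.7], [77.2, 76.0], 11.4, 461)
mid ([594.5, -261.5], [98.4, 98.7], 69.2, 1221)
high ([449.6, 317.2], [120.7, 122.3], 82.2, 1271)
obj low 0.079 ([605.1, 120.5], [20.2, 18.9], 18.9, 98) [607.5 118.8 106. ] 118
obj low 0.035 ([608.1, 119.0], [49.6, 41.3], 55.0, 362) [611.3 116.5  67.9] 118
obj mid 0.08 ([590.4, -258.8], [51.3, 49.5], 29.8, 420) [ 591.9 -258.3   86.7] 94
obj high 0.175 ([447.6, 321.8], [28.6, 31.4], 36.0, 184) [450.8 318.9 196.9] 208
obj high 0.2 ([447.6, 321.8], [28.6, 31.4], 36.0, 104) [447.6 321.8 204.3] 208
pad ([497.8, -86.6], [106.9, 118.5], 76.1, 1563)
```

Both cameras agree to about 1 mm. Plan: box → pad, bell → mid, candlestick → low, box → high. First I turn the tool to yaw 0 and hover above the box.

Emit:
step_arm(targets=[0,0,0.1219,0,0,0,1,0,0,0.1219,0,0,0,1,0,0,0.1218,0,0,0,1,0,0,0,0.0396,-0.0357,0,1,0,0,0,0.0396,-0.0357,0,1,0,0,0,0.0396,-0.0357,0,1,0,0,0,0.0396,-0.0357,0,1,0,0,0,0.0396,-0.0357,0,1,0,0,0,0.0396,-0.0357,0,1,0,0,0,0.0396,-0.0357,0,1,0,0,0,0.0396,-0.0357,0,1,0,0,0,0.0396,-0.0357,0,1], newtons=30)

```text
time_s: 2.6
ee_pos: [0.5911, -0.2573, 0.2314]
tool_rot: [3.141, -0.0, 0.001]
force: [-0.4, -1.0, -0.5]
opening: 1.003
grasp_force: 0.0
```

```bash
cat > w.py <<'E'
import sys
from h import *
from bench import manip
# usage: w.py name x y z0 z1 r
def look(name,*regs):
    s=manip.sense(); im,d=manip.camera("wrist"); K=manip.calibration("wrist")
    T=np.eye(4); T[:3,:3]=R.from_rotvec(s["tool_rot"]).as_matrix(); T[:3,3]=s["ee_pos"]
    P=cloud(d,K["mtx"],T@K["hand_eye"]); cv2.imwrite(f"pics/{name}.png",im[:,:,::-1])
    print("tcp",np.round(s["ee_pos"]*1000,1))
    for (x,y,r,a,b) in regs:
        Q=P[sel(P,(x,y),r,a,b)]; print((x,y,a,b),rect(Q) if len(Q)>5 else None)
    return P
E
python3 -c "
from w import *
look('w1',(.59,-.259,.045,.08,.1),(.594,-.262,.08,.04,.06))"
```

```text
tcp [ 591.1 -257.3  231.4]
(0.59, -0.259, 0.08, 0.1) ([589.5, -259.5], [51.1, 50.8], 68.8, 2056)
(0.594, -0.262, 0.04, 0.06) ([593.1, -262.6], [98.3, 98.4], 69.4, 5491)
```

View pics/w1.png

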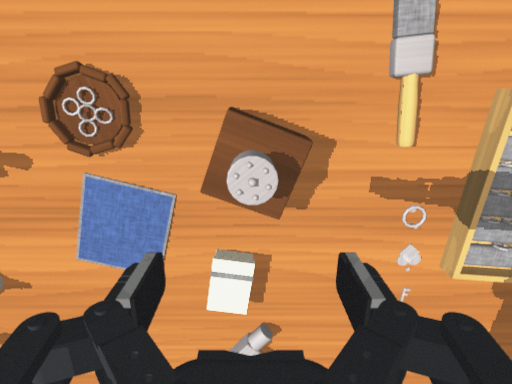

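The steel box on the mid riser shows at (252,180); the jar decoy is not in view. Going down to grip it.

Emit:
step_arm(targets=[0,0,0,-0.0015,0.0021,0,1,0,0,0,0,0,0.04,1,0,0,0,0,0,0.04,1,0,0,0,0,0,0.035,1,0,0,0,0,0,0.03,1,0,0,0,0,0,0.02,1,0,0,0,0,0,0.0104,1,0,0,0,0,0,0,1])

```text
time_s: 3.65
ee_pos: [0.588, -0.2609, 0.0556]
tool_rot: [-3.141, 0.001, 0.001]
force: [0.2, 0.6, 0.0]
opening: 0.999
grasp_force: 0.0
```

Emit:
step_arm(targets=[0,0,0,0,0,0,0.4,0,0,0,0,0,0,0.1,0,0,0,0,0,0,-0.2,0,0,0,0,0,0,-0.5,0,0,0,0,0,0,-1,0,0,0,0,0,0,-1,0,0,0,0,0,0,-1])

```text
time_s: 4.53
ee_pos: [0.5894, -0.2609, 0.0575]
tool_rot: [3.141, 0.0, 0.003]
force: [-0.1, 1.7, 5.8]
opening: 0.596
grasp_force: 31.3
```

Emit:
step_arm(targets=[0,0,0,0,0,-0.01,-1,0,0,0,0,0,-0.02,-1,0,0,0,0,0,-0.03,-1,0,0,0,-0.0152,-0.0287,0,-1,0,0,0,-0.0152,-0.0287,0,-1,0,0,0,-0.0152,-0.0287,0,-1,0,0,0,-0.0152,-0.0287,0,-1,0,0,0,-0.0152,-0.0287,0,-1,0,0,0,-0.0152,-0.0287,0,-1,0,0,0,0,0,0.03,-1,0,0,0,0,0,0.03,-1])

```text
time_s: 5.9
ee_pos: [0.4983, -0.0883, 0.057]
tool_rot: [3.141, 0.002, 0.005]
force: [0.8, 0.4, -3.1]
opening: 0.592
grasp_force: 31.8
```

Emit:
step_arm(targets=[0,0,0,0,0,0.025,-1,0,0,0,0,0,0.012,-1,0,0,0,0,0,0.006,-1,0,0,0,0,0,0,-1])

```text
time_s: 6.4
ee_pos: [0.4976, -0.0886, 0.0133]
tool_rot: [3.141, -0.0, 0.001]
force: [-0.1, -0.5, -1.9]
opening: 0.596
grasp_force: 31.7
```

Emit:
step_arm(targets=[0,0,0,0,0,0.0015,-1,0,0,0,0,0,0.001,-1,0,0,0,0,0,0,-1])

```text
time_s: 6.78
ee_pos: [0.4974, -0.0885, 0.0106]
tool_rot: [3.141, -0.0, 0.001]
force: [-0.6, -0.1, -1.9]
opening: 0.596
grasp_force: 31.7
```

Emit:
step_arm(targets=[0,0,0,0,0,0.001,-1,0,0,0,0,0,0,-1])

```text
time_s: 7.02
ee_pos: [0.4973, -0.0884, 0.0105]
tool_rot: [-3.142, -0.0, 0.001]
force: [-2.2, 1.1, 6.5]
opening: 0.597
grasp_force: 32.4
```

Contact made. Releasing, rising and moving over the bell.

Emit:
step_arm(targets=[0,0,0,0,0,0,0.3,0,0,0,0,0,0,1,0,0,0,0,0,0,1,0,0,0,0,0,-0.03,1,0,0,0,0,0,-0.05,1,0,0,0,0,0,-0.05,1,0,0,0,0,0,-0.05,1,0,0,0,0.0214,-0.0416,0,1,0,0,0,0.0214,-0.0416,0,1,0,0,0,0.0214,-0.0416,0,1,0,0,0,0.0214,-0.0416,0,1,0,0,0,0.0214,-0.0416,0,1])

```text
time_s: 8.52
ee_pos: [0.6046, 0.121, 0.1891]
tool_rot: [3.141, 0.0, -0.0]
force: [0.6, -0.5, 1.2]
opening: 1.004
grasp_force: 0.0
```

```bash
python3 -c "
from w import *
look('w2',(.604,.120,.04,.105,.125),(.604,.120,.04,.08,.125),(.604,.117,.06,.015,.033),(.498,-.087,.05,.03,.06))"
```

```text
tcp [604.6 121.  189.1]
(0.604, 0.12, 0.105, 0.125) ([603.9, 121.1], [20.1, 20.3], 20.5, 560)
(0.604, 0.12, 0.08, 0.125) ([604.1, 121.2], [20.0, 20.6], 47.4, 720)
(0.604, 0.117, 0.015, 0.033) ([603.3, 117.7], [76.0, 75.9], 11.6, 2776)
(0.498, -0.087, 0.03, 0.06) ([497.1, -87.7], [52.0, 50.9], 18.9, 1670)
```

View pics/w2.png

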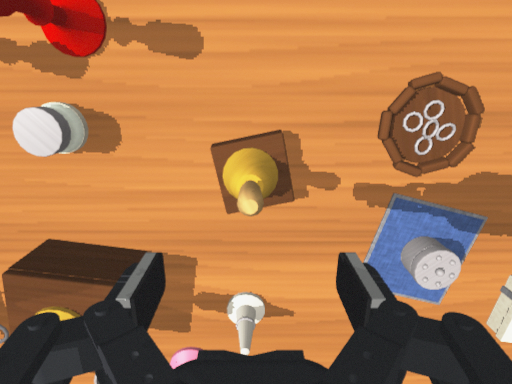

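The box stands upright on the pad at (433,262) and the bell is on the low riser at (250,185). Going down to grip the handle.

Emit:
step_arm(targets=[0,0,0,-0.0005,0,0.035,1,0,0,0,0,0,0.035,1,0,0,0,0,0,0.025,1,0,0,0,0,0,0.012,1,0,0,0,0,0,0.0035,1,0,0,0,0,0,0,0,0,0,0,0,0,0,-0.4,0,0,0,0,0,0,-0.6,0,0,0,0,0,0,-1,0,0,0,0,0,0,-1,0,0,0,0,0,0,-1])

```text
time_s: 9.95
ee_pos: [0.6043, 0.1201, 0.0796]
tool_rot: [-3.141, 0.0, -0.002]
force: [-0.0, 1.8, 3.3]
opening: 0.229
grasp_force: 29.4
```

Emit:
step_arm(targets=[0,0,0,0,0,0,-1,0,0,0,0,0,0,-1])

```text
time_s: 10.2
ee_pos: [0.6043, 0.1201, 0.0796]
tool_rot: [-3.141, 0.0, -0.002]
force: [-0.5, 3.6, 5.3]
opening: 0.229
grasp_force: 29.6
```

Emit:
step_arm(targets=[0,0,0,0,0,-0.01,-1,0,0,0,0,0,-0.03,-1,0,0,0,0,0,-0.04,-1,0,0,0,0,0.0228,-0.01,-1,0,0,0,-0.0018,0.045,0,-1,0,0,0,-0.0018,0.055,0,-1,0,0,0,-0.0018,0.055,0,-1,0,0,0,-0.0018,0.055,0,-1,0,0,0,-0.0018,0.055,0,-1,0,0,0,-0.0018,0.05,0,-1,0,0,0,0,0.03,0,-1,0,0,0,0,0.015,0,-1])

```text
time_s: 11.7
ee_pos: [0.5906, -0.2658, 0.167]
tool_rot: [-3.141, 0.005, 0.005]
force: [0.0, 0.8, -2.5]
opening: 0.231
grasp_force: 29.7
```

Emit:
step_arm(targets=[0,0,0,0,0,0,-1,0,0,0,0,0,0,-1])

```text
time_s: 11.95
ee_pos: [0.5924, -0.2619, 0.1683]
tool_rot: [-3.14, -0.001, 0.002]
force: [-0.0, -0.3, -1.8]
opening: 0.226
grasp_force: 29.7
```

```bash
python3 -c "
from w import *
P=look('w3',(.594,-.262,.08,.04,.058),(.594,-.262,.05,.08,.25))
m=sel(P,(.594,-.262),.06,.1,.17); Q=P[m]; print(np.round(np.nanpercentile(Q,[1,50,99],axis=0)*1000,1))
im,d=manip.camera('top');K=manip.calibration('top');T=cloud(d,K['mtx'],K['cam_to_world'])
print(manip.sense()['ee_pos'])"
```

```text
tcp [ 592.4 -261.9  168.3]
(0.594, -0.262, 0.04, 0.058) ([593.5, -262.6], [98.3, 97.9], 69.5, 7018)
(0.594, -0.262, 0.08, 0.25) ([599.1, -262.2], [43.5, 97.9], 3.4, 32158)
[[ 584.2 -287.6  115.3]
 [ 605.7 -261.3  139.9]
 [ 620.  -234.6  168.5]]
[ 0.59278166 -0.26169894  0.16863214]
```

Emit:
step_arm(targets=[0,0,0,0.0008,0.0009,0.02,-1,0,0,0,0,0,0.025,-1,0,0,0,0,0,0.012,-1,0,0,0,0,0,0.004,-1,0,0,0,0,0,0.0005,-1,0,0,0,0,0,0,-1])

```text
time_s: 12.8
ee_pos: [0.5944, -0.2645, 0.1083]
tool_rot: [3.141, 0.0, 0.003]
force: [-0.3, -0.3, -1.5]
opening: 0.227
grasp_force: 29.7
```

Emit:
step_arm(targets=[0,0,0,0,0,0.0015,-1,0,0,0,0,0,0.0005,-1])

```text
time_s: 13.05
ee_pos: [0.5938, -0.2643, 0.1058]
tool_rot: [3.141, -0.0, 0.001]
force: [0.3, -0.3, -1.8]
opening: 0.228
grasp_force: 29.7
```

Emit:
step_arm(targets=[0,0,0,0,0,0.001,-1,0,0,0,0,0,0,-1])

```text
time_s: 13.3
ee_pos: [0.5938, -0.2642, 0.1047]
tool_rot: [3.141, -0.0, 0.001]
force: [-0.3, 1.0, 0.3]
opening: 0.235
grasp_force: 29.8
```

Emit:
step_arm(targets=[0,0,0,0,0,0,-0.3,0,0,0,0,0,0,0.3,0,0,0,0,0,0,1,0,0,0,0,0,0,1,0,0,0,0,0,-0.03,1,0,0,0,0,0,-0.06,1,0,0,0,0,0,-0.055,1,0,0,0,0,0,0,1])

```text
time_s: 14.3
ee_pos: [0.5974, -0.266, 0.2569]
tool_rot: [3.135, 0.0, 0.019]
force: [-0.4, -0.4, 0.5]
opening: 1.001
grasp_force: 0.0
```

```bash
python3 -c "
from w import *
P=look('w4',(.594,-.262,.08,.04,.058),(.594,-.262,.05,.11,.16),(.594,-.262,.05,.065,.16))"
```

```text
tcp [ 597.4 -266.   256.9]
(0.594, -0.262, 0.04, 0.058) ([593.2, -262.6], [98.3, 98.2], 69.4, 4803)
(0.594, -0.262, 0.11, 0.16) ([593.5, -263.1], [19.7, 20.5], 46.0, 487)
(0.594, -0.262, 0.065, 0.16) ([597.6, -264.0], [45.7, 36.8], 83.6, 1444)
```

Bell is centred on the mid riser to within 0.5 mm. Now to the candlestick.

Emit:
step_arm(targets=[0,0,0,-0.0133,-0.0531,0,1,0,0,0,-0.0133,-0.0531,0,1,0,0,0,-0.0133,-0.0531,0,1,0,0,0,-0.0133,-0.0531,0,1,0,0,0,-0.0133,-0.0531,0,1,0,0,0,-0.0133,-0.0531,0,1,0,0,0,-0.0133,-0.0531,0,1,0,0,0,-0.0133,-0.0531,0,1,0,0,0,-0.0133,-0.0531,0,1,0,0,0,-0.0133,-0.0531,0,1,0,0,0,-0.0133,-0.0531,0,1,0,0,0,0,0,0,1])

```text
time_s: 15.85
ee_pos: [0.445, 0.3226, 0.2473]
tool_rot: [3.141, 0.008, -0.005]
force: [0.1, -0.3, -0.5]
opening: 1.0
grasp_force: 0.0
```

Emit:
step_arm(targets=[0,0,0,0,0,0,1])

```text
time_s: 15.98
ee_pos: [0.4464, 0.3193, 0.2477]
tool_rot: [3.139, 0.001, -0.004]
force: [0.3, -0.7, 0.6]
opening: 0.997
grasp_force: 0.0
```

```bash
python3 -c "
from w import *
P=look('w5',(.4476,.3216,.05,.195,.22),(.4497,.3168,.09,.065,.083))
im=cv2.imread('pics/w5.png')
"
```

```text
tcp [446.4 319.3 247.7]
(0.4476, 0.3216, 0.195, 0.22) ([446.7, 322.3], [31.8, 31.1], 15.1, 1682)
(0.4497, 0.3168, 0.065, 0.083) ([448.5, 316.9], [120.1, 120.1], 81.9, 9179)
```

View pics/w5.png

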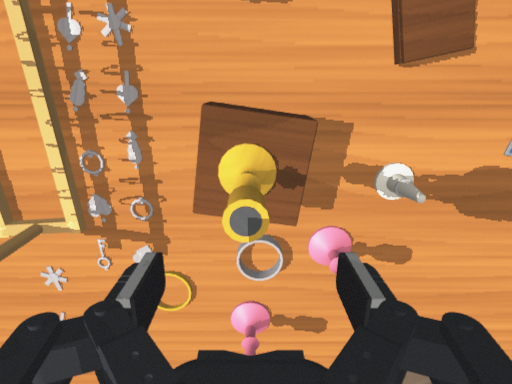

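The brass candlestick's cup is at (245,220), between the fingers; the pink look-alikes at (330,245) and (250,318) are off to the side. Going down to grip the cup.

Emit:
step_arm(targets=[0,0,0,0.0006,-0.0025,0,1,0,0,0,0,0,0.03,1,0,0,0,0,0,0.03,1,0,0,0,0,0,0.018,1,0,0,0,0,0,0.006,1,0,0,0,0,0,0,1])

```text
time_s: 16.77
ee_pos: [0.4484, 0.3224, 0.1656]
tool_rot: [-3.141, 0.001, -0.0]
force: [-0.2, -0.4, 0.7]
opening: 1.002
grasp_force: 0.0
```

Emit:
step_arm(targets=[0,0,0,0,0,0,0.3,0,0,0,0,0,0,-0.1,0,0,0,0,0,0,-0.4,0,0,0,0,0,0,-1,0,0,0,0,0,0,-1,0,0,0,0,0,0,-1])

```text
time_s: 17.52
ee_pos: [0.4483, 0.3227, 0.1661]
tool_rot: [-3.141, 0.0, -0.001]
force: [-0.9, -1.4, 5.5]
opening: 0.35
grasp_force: 29.1
```

Emit:
step_arm(targets=[0,0,0,0,0,-0.01,-1,0,0,0,0,0,-0.02,-1,0,0,0,0,0,-0.02,-1,0,0,0,0.013,0.0171,0,-1,0,0,0,0.026,0.0341,0,-1,0,0,0,0.026,0.0341,0,-1,0,0,0,0.026,0.0341,0,-1,0,0,0,0.026,0.0341,0,-1,0,0,0,0.026,0.0341,0,-1,0,0,0,0.013,0.0171,0,-1,0,0,0,0,0,0.01,-1,0,0,0,0,0,0.02,-1])

```text
time_s: 19.02
ee_pos: [0.6034, 0.119, 0.1847]
tool_rot: [-3.14, -0.001, 0.0]
force: [0.3, 0.6, -2.9]
opening: 0.344
grasp_force: 30.6
```

Emit:
step_arm(targets=[0,0,0,0,0,0.025,-1,0,0,0,0,0,0.02,-1,0,0,0,0,0,0,-1,0,0,0,0,0,0,-1])

```text
time_s: 19.52
ee_pos: [0.604, 0.1183, 0.1406]
tool_rot: [-3.141, -0.001, -0.0]
force: [0.3, -0.1, -1.7]
opening: 0.347
grasp_force: 30.6
```

```bash
python3 -c "
from w import *
P=look('w6',(.6035,.1175,.06,.017,.031))
im,d=manip.camera('scene');K=manip.calibration('scene');S=cloud(d,K['mtx'],K['cam_to_world'])
Q=S[sel(S,(.6035,.1175),.05,.04,.09)];print(np.round(np.percentile(Q,[1,99],axis=0)*1000,1))
for z0,z1 in((.036,.06),(.06,.1),(.1,.13)):
  Q=P[sel(P,(.6035,.1175),.045,z0,z1)];print(z0,len(Q),np.round(np.percentile(Q,[1,99],axis=0)*1000,1) if len(Q)>9 else '')
"
```

```text
tcp [604.  118.3 140.6]
(0.6035, 0.1175, 0.017, 0.031) ([603.4, 117.8], [75.9, 76.2], 11.7, 2702)
[[579.8  88.7  51.1]
 [637.  147.2  87.1]]
0.036 1756 [[580.1  88.7  50.2]
 [633.2 147.6  60. ]]
0.06 1796 [[589.9  97.2  60.1]
 [624.1 139.2  86.2]]
0.1 898 [[596.5 106.1 102.7]
 [614.8 130.2 128.6]]
```

View pics/w6.png

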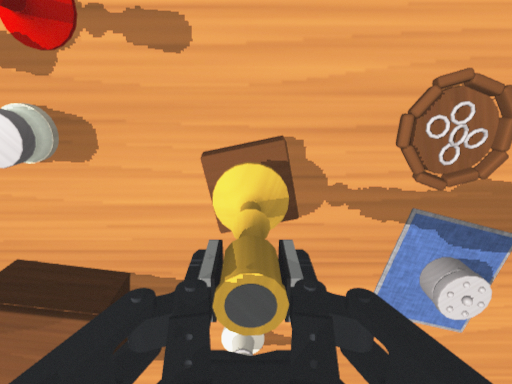

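The candlestick hangs upright over the low riser, its foot at (250,200). Lowering it.

Emit:
step_arm(targets=[0,0,0,0,0,0.012,-1,0,0,0,0,0,0.008,-1,0,0,0,0,0,0.003,-1,0,0,0,0,0,0,-1,0,0,0,0,0,0,-1])

```text
time_s: 20.25
ee_pos: [0.6042, 0.1178, 0.1174]
tool_rot: [-3.142, 0.0, -0.001]
force: [-0.4, 0.5, -2.6]
opening: 0.344
grasp_force: 30.6
```

Emit:
step_arm(targets=[0,0,0,0,0,0.001,-1,0,0,0,0,0,0,-1])

```text
time_s: 20.5
ee_pos: [0.604, 0.1178, 0.1164]
tool_rot: [-3.142, 0.0, 0.0]
force: [-0.3, -0.8, -2.7]
opening: 0.348
grasp_force: 30.6
```

Emit:
step_arm(targets=[0,0,0,0,0,0.001,-1,0,0,0,0,0,0,-1])

```text
time_s: 20.75
ee_pos: [0.6046, 0.1179, 0.1164]
tool_rot: [-3.141, 0.0, -0.002]
force: [-1.7, 1.0, 2.1]
opening: 0.347
grasp_force: 30.0
```

Emit:
step_arm(targets=[0,0,0,0,0,0,0,0,0,0,0,0,0,0.4,0,0,0,0,0,0,1,0,0,0,0,0,0,1,0,0,0,0,0,0,1,0,0,0,0,0,-0.03,1,0,0,0,0,0,-0.05,1,0,0,0,0,0,-0.04,1,0,0,0,0,0,0,1,0,0,0,0,0,0,1])

```text
time_s: 22.0
ee_pos: [0.6034, 0.1177, 0.2347]
tool_rot: [3.141, -0.0, -0.002]
force: [1.3, 0.3, -0.6]
opening: 1.0
grasp_force: 0.0
```

```bash
python3 -c "
from w import *
P=look('w7',(.6035,.1175,.06,.017,.031),(.6035,.1175,.04,.145,.165),(.498,-.087,.05,.03,.06),(.498,-.087,.05,.03,.043))
"
```

```text
tcp [603.4 117.7 234.7]
(0.6035, 0.1175, 0.017, 0.031) ([602.9, 117.7], [76.2, 76.1], 11.7, 1882)
(0.6035, 0.1175, 0.145, 0.165) ([602.0, 117.5], [31.7, 30.8], 0.7, 1219)
(0.498, -0.087, 0.03, 0.06) ([497.3, -88.0], [51.1, 50.9], 9.4, 1325)
(0.498, -0.087, 0.03, 0.043) ([497.3, -88.0], [51.1, 50.9], 9.4, 1263)
```

Candlestick is centred to within about 1 mm. Back to the box.

Emit:
step_arm(targets=[0,0,0,-0.0212,0.0411,0,1,0,0,0,-0.0212,0.0411,0,1,0,0,0,-0.0212,0.0411,0,1,0,0,0,-0.0212,0.0411,0,1,0,0,0,-0.0212,0.0411,0,1,0,0,0,0,0,0.03,1,0,0,0,0,0,0.04,1,0,0,0,0,0,0.04,1,0,0,0,0,0,0.03,1,0,0,0,0,0,0,1,0,0,0,0,0,0,1])

```text
time_s: 23.42
ee_pos: [0.498, -0.0876, 0.0954]
tool_rot: [-3.141, -0.0, 0.001]
force: [1.4, 0.7, 0.1]
opening: 0.998
grasp_force: 0.0
```

```bash
python3 -c "
from w import *
P=look('w8',(.498,-.087,.05,.03,.06))
"
```

```text
tcp [498.  -87.6  95.4]
(0.498, -0.087, 0.03, 0.06) ([497.9, -88.6], [50.7, 50.9], 0.8, 3934)
```

Emit:
step_arm(targets=[0,0,0,0,0.0005,0.03,1,0,0,0,0,0,0.03,1,0,0,0,0,0,0.018,1,0,0,0,0,0,0.0065,1,0,0,0,0,0,0,1,0,0,0,0,0,0,0.4,0,0,0,0,0,0,0.1,0,0,0,0,0,0,-0.3,0,0,0,0,0,0,-1,0,0,0,0,0,0,-1,0,0,0,0,0,0,-1])

```text
time_s: 24.85
ee_pos: [0.4988, -0.0884, 0.012]
tool_rot: [3.141, 0.0, 0.002]
force: [-2.0, 1.0, 6.8]
opening: 0.599
grasp_force: 30.7
```

Emit:
step_arm(targets=[0,0,0,0,0,-0.01,-1,0,0,0,0,0,-0.03,-1,0,0,0,0,0,-0.04,-1,0,0,0,0,0,-0.04,-1,0,0,0,-0.003,-0.025,-0.01,-1,0,0,0,-0.0065,-0.055,0,-1,0,0,0,-0.0065,-0.055,0,-1,0,0,0,-0.0065,-0.055,0,-1,0,0,0,-0.0065,-0.055,0,-1,0,0,0,-0.0065,-0.055,0,-1,0,0,0,-0.0065,-0.055,0,-1,0,0,0,-0.0062,-0.0501,0,-1])

```text
time_s: 26.35
ee_pos: [0.4489, 0.3187, 0.141]
tool_rot: [3.142, 0.001, -0.0]
force: [-0.1, -0.2, -2.3]
opening: 0.598
grasp_force: 32.0
```

Emit:
step_arm(targets=[0,0,0,0,0,0,-1,0,0,0,0,0,0.02,-1,0,0,0,0,0,0.015,-1,0,0,0,0,0,0,-1,0,0,0,0,0,0,-1])

```text
time_s: 26.98
ee_pos: [0.4501, 0.3164, 0.1061]
tool_rot: [-3.142, 0.001, -0.0]
force: [0.3, 0.3, -1.9]
opening: 0.597
grasp_force: 32.2
```

```bash
python3 -c "
from w import *
P=look('w9',(.4497,.3168,.09,.067,.082))
Q=P[sel(P,(.4497,.3168),.05,.085,.15)];print(np.round(np.percentile(Q,[1,99],axis=0)*1000,1))
im,d=manip.camera('scene');K=manip.calibration('scene');S=cloud(d,K['mtx'],K['cam_to_world'])
Q=S[sel(S,(.4497,.3168),.035,.085,.12)];print(np.round(np.percentile(Q,[1,99],axis=0)*1000,1))
"
```

```text
tcp [450.1 316.4 106.1]
(0.4497, 0.3168, 0.067, 0.082) ([448.9, 317.1], [120.4, 120.1], 81.8, 20004)
[[426.6 279.4 101.1]
 [474.2 353.1 148. ]]
[[455.5 284.5  96.4]
 [474.7 345.5 120. ]]
```

View pics/w9.png

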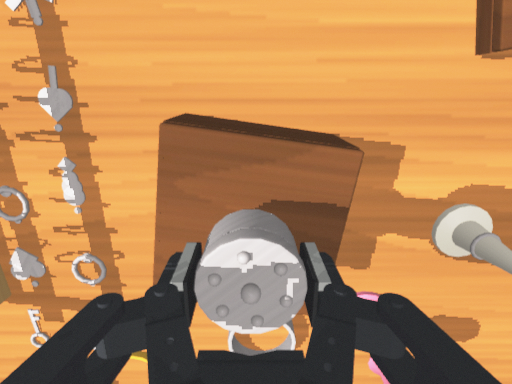

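The box is upright in the fingers, centred over the high riser (250,275). Lowering it.

Emit:
step_arm(targets=[0,0,0,0,0,0.01,-1,0,0,0,0,0,0.006,-1,0,0,0,0,0,0.003,-1,0,0,0,0,0,0,-1,0,0,0,0,0,0,-1])

```text
time_s: 27.7
ee_pos: [0.4499, 0.317, 0.087]
tool_rot: [-3.141, -0.0, -0.0]
force: [0.3, -0.2, -1.6]
opening: 0.597
grasp_force: 32.2
```

Emit:
step_arm(targets=[0,0,0,0,0,0.0015,-1,0,0,0,0,0,0,-1])

```text
time_s: 27.95
ee_pos: [0.4498, 0.3169, 0.0854]
tool_rot: [-3.142, 0.0, 0.0]
force: [0.1, 0.1, -2.0]
opening: 0.598
grasp_force: 32.2
```

Emit:
step_arm(targets=[0,0,0,0,0,0.001,-1,0,0,0,0,0,0,-1])

```text
time_s: 28.2
ee_pos: [0.4497, 0.3169, 0.0843]
tool_rot: [3.142, -0.0, -0.0]
force: [0.7, 1.2, -2.6]
opening: 0.597
grasp_force: 32.2
```

Emit:
step_arm(targets=[0,0,0,0,0,0.001,-1,0,0,0,0,0,0,-1])

```text
time_s: 28.45
ee_pos: [0.4498, 0.317, 0.084]
tool_rot: [3.142, 0.0, -0.0]
force: [-2.7, -1.1, 4.0]
opening: 0.594
grasp_force: 32.5
```

Contact made. Releasing, lifting clear and checking everything.

Emit:
step_arm(targets=[0,0,0,0,0,0,0.3,0,0,0,0,0,0,0.6,0,0,0,0,0,0,1,0,0,0,0,0,0,1,0,0,0,0,0,-0.03,1,0,0,0,0,0,-0.05,1,0,0,0,0,0,-0.05,1,0,0,0,0,0,-0.04,1,0,0,0,-0.04,0.02,0,1,0,0,0,-0.04,0.02,0,1,0,0,0,0,0,0,1,0,0,0,0,0,0,1])

```text
time_s: 29.95
ee_pos: [0.3705, 0.2773, 0.2538]
tool_rot: [-3.141, -0.0, -0.003]
force: [0.3, -0.2, 0.2]
opening: 0.999
grasp_force: 0.0
```

Run:
```python
from w import *
D=pickle.load(open("d.pkl","rb"))
look('w10',(.4497,.3168,.09,.067,.082),(.4497,.3168,.045,.1,.13))
G=dict(high=(.4497,.3168,.09,.067,.082),box=(.4497,.3168,.045,.105,.13),low=(.6035,.1175,.06,.017,.033),candle=(.6035,.1175,.04,.145,.17),mid=(.594,-.262,.08,.042,.058),bell=(.594,-.262,.05,.11,.16),cone=(.407,.127,.06,.015,.1),dish=(.651,-.087,.08,.008,.03),gift=(.426,-.228,.07,.02,.045))
for c in("scene","top"):
    im,d=manip.camera(c);K=manip.calibration(c);S=cloud(d,K['mtx'],K['cam_to_world']);O=cloud(D[c][1],K['mtx'],K['cam_to_world'])
    cv2.imwrite(f"pics/{c}1.png",im[:,:,::-1])
    for n,(x,y,r,a,b) in G.items():
        Q=S[sel(S,(x,y),r,a,b)];print(c,n,rect(Q) if len(Q)>5 else None, rect(O[sel(O,(x,y),r,a,b)])[:2] if n in("cone","dish","gift") else "")
```

```text
tcp [370.5 277.3 253.8]
(0.4497, 0.3168, 0.067, 0.082) ([448.5, 316.8], [120.2, 120.4], 81.9, 11895)
(0.4497, 0.3168, 0.1, 0.13) ([448.0, 316.4], [50.8, 50.9], 89.3, 2682)
scene high ([449.3, 317.0], [121.5, 122.1], 81.9, 1211) 
scene box ([449.6, 316.3], [50.5, 50.8], 56.9, 249) 
scene low ([603.9, 118.2], [76.5, 76.5], 11.7, 478) 
scene candle ([603.2, 117.6], [29.6, 30.1], 65.5, 148) 
scene mid ([594.1, -261.8], [99.0, 99.1], 69.4, 1262) 
scene bell ([594.5, -262.5], [19.3, 19.7], 14.2, 113) 
scene cone ([418.7, 125.1], [22.2, 17.2], 73.0, 102) ([418.7, 124.7], [23.7, 17.2])
scene dish ([651.5, -66.7], [103.5, 100.2], 69.9, 627) ([651.5, -66.6], [103.4, 100.5])
scene gift ([424.4, -229.1], [56.4, 82.2], 81.7, 629) ([424.3, -228.8], [55.7, 83.1])
top high ([449.9, 316.0], [120.7, 119.2], 82.0, 1330) 
top box ([449.0, 315.7], [49.2, 51.2], 87.1, 330) 
top low ([603.8, 117.1], [77.1, 76.0], 11.9, 381) 
top candle ([602.6, 117.2], [30.1, 30.3], 39.4, 129) 
top mid ([593.8, -262.5], [98.5, 99.3], 69.4, 946) 
top bell ([593.3, -262.7], [20.2, 19.0], 24.7, 78) 
top cone ([415.9, 125.5], [22.1, 22.0], 88.7, 64) ([414.7, 125.6], [21.9, 24.3])
top dish ([651.7, -66.5], [100.0, 104.8], 87.9, 640) ([653.4, -76.6], [103.5, 122.7])
top gift ([423.4, -230.1], [57.0, 81.8], 81.9, 627) ([423.4, -230.1], [57.1, 81.7])
```

View pics/scene1.png

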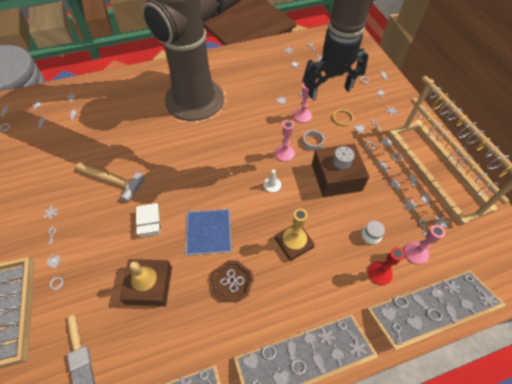

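The candlestick is on the low riser (296,235), the bell on the mid one (142,277) and the box on the high one (343,157). All are upright and centred to about 1 mm, and the bystanders have not moved.

```bash
python3 -c "
from bench import manip
print(manip.sign_off())"
```

```text
the job is handed in; nothing more can be done
None
```

The job is handed in: the candlestick stands on the low riser, the handbell on the middle one and the trinket box on the high one, all upright and within about 1 mm of centre, with the ring dish, ring cone and gift box unmoved (about 30 s of the 106 s used).

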